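# Rebuild the filling grinder's spindle

## Robot

A 6-joint arm with a two-finger parallel gripper is mounted at the origin on the work surface. World frame = base frame: x ahead of the robot, y to its left, z up, the work surface at z = 0. Lengths are in m, angles in rad, forces in N, time in s.
With the tool pointing down it reaches from about 0.375 to 0.9 m from the base axis. Payload 3.1 kg.
Tool frame: the origin (TCP) lies between the finger pads; the fingertips stand 8 mm ahead of it and the grasp point (between the pads) lies 11 mm behind it; z points along the fingers, y is the line along which they close (so a half turn about z gives the same grasp; the last joint's range is limited). The gripper opens to 87 mm and grips with 3 to 60 N. Pads are 19 mm wide; open, the fingers measure 117 mm over their backs; the gripper's body (75 mm by 190 mm) begins 51 mm behind the grasp point.
Start: joints at [-1.319, 0.527, 1.433, -0, 1.181, -0.178], TCP at [0.26, -0.568, 0.231] pointing down, gripper open.
Joint ranges: [-3.08, 3.08], [-0.75, 2.2], [0.22, 2.44], [-1.43, 4.57], [0, 2.65], [-2.85, 2.85]. Speed limits (rad/s): [2.79, 2.79, 3.14, 3.14, 3.14, 3.14].

## Interface

Orientations are given as a unit quaternion [x, y, z, w].
In Python, from rig import robot, vision, job gives the robot as it stands.
- The arm moves only by the shell command python3 -m handwheel 'ROWS' [OPENING] [FORCE]. ROWS is JSON, a list of rows, each a list of 4 numbers: the shift along the tool's x, y, z as a fraction of full scale, then the turn about the tool's z as a fraction of full scale. A call has 1 to 20 rows; each row is the pose to reach, as a shift and turn from the pose commanded when the call began, along the tool's axes at that moment, turning the shorter way round; what a row does not reach only later rows make up. Full scale, the value 1, is 300 mm for a shift and 2 pi rad for a turn. A row lasts 1/12 s, in which the tool goes at most 41.7 mm and 7.16 degrees, less where a joint would pass 70% of its speed; a pose out of reach is approached as far as the arm can. A call with a number of a shift or a turn outside -1 to 1 is refused whole. A call with a gripper value outside its range is refused whole. OPENING is the opening in per cent of the stroke, from 0 (shut) to 100 (fully open), set as the call begins (- or left out, the last holds). The fingers move at their own pace and stop on an object; FORCE is the grip in N (left out, the last holds). Time passes only in rows, so rows that repeat a pose let the fingers close. It gives the time, the measured TCP pose, the force, the opening and the grip force at its end, in the units of the state.
- robot.get_obs(): the state, without advancing time (a new reading comes with each control period).
- vision.camera(name): name is "scene" or "top"; returns a dict with "frame" (420x560x3 uint8, red, green, blue), "K" (3x3 intrinsics, pixels), "k1" (the pictures are not rectified: a ray, as slopes to the right and down, at radius r is drawn at 1 + k1 r^2 times it, then the intrinsics apply), "cam_to_world" (4x4, takes a point from camera to world coordinates). Camera axes: x right, y down, z forward; pixel columns grow to the right and rows downward; lengths in m; the calibration is good to about 2 mm. A picture is of the moment at which its call begins. There is no depth.
- job.hand_in(): hands the job in; it is judged then, once.
Trained networks look in the newest picture that a camera, given by its name, has taken for a name from the list of things; names that differ only in an ending like _2 or _b are one class to them, and where a whole thing is asked for, a point or a joint stands for the part that bears it (a point fixed in the world has none). Each returns a list of dicts, best first, with "conf" (0 to 1); they miss things now and then, are a little off and sometimes report something else, mostly with a low value. They report only what shows in the picture. A call takes as long as a camera call. They do not tell look-alikes from the thing itself.
- vision.look_for(camera, label): "point" ([row, column] in pixels, amid what is visible of it).
- vision.outline_of(camera, label): "mask" (420x560 bool, what is visible of it) and "point" ([row, column] in pixels, amid what is visible of it).
The state is a dict: "time": time; "q": joint angles; "joint_velocities": joint speeds; "joint_torque": joint torques, N m; "position": TCP position; "tool_rot": TCP orientation; "ft_force": force on the tool from outside, world axes, zero at the start; "moment": the same for the moment, N m; "grip_width": finger opening in m; "grip_force": force on a finger pad.
Only numpy, scipy, OpenCV 4.12 (cv2) and the standard library are available. Lean on these libraries where they do the work, as an engineer would, in place of code of your own. Each camera call takes 0.05 s, during which the arm holds its last target. There are 200 camera calls.

## Task

The dumpling stall's filling grinder has been washed: thread its parts back onto the upright spindle of the blue foot, first the white spacer, then the steel washer, then the brass bushing, and press the stack down until the stiff red seal on the spindle is fully home; then let go. The spindle is clamped somewhere along its slot, so feel for it: never load the foot or spindle with more than 25 N. Leave the black gasket and everything else on the table where it is.

Things in the scene. Friction and masses are not known exactly. Their poses are not given: they have to be found in the camera images.
- foot: Blue cast foot of the grinder, fixed to the table: a slab 120 mm (x) by 170 mm (y), 28 mm high; origin at the centre of its underside, z up. A bright upright steel spindle stands in a slot along the foot's y axis; see the slot.
- slot (a point): Middle of the slot, on the foot's top, 28 mm above its origin, same axes. The spindle (16 mm diameter) stands at x = 0 but anywhere from -13 to +13 mm in y: it differs every time and is not reported. Its tip is 68 mm above this point and chamfered: 14 mm across, widening to 16 mm over the top 2 mm. It does not give: a ring put down off centre stands on the tip.
- seal (a joint): Red seal disc around the spindle, 34 mm across, 6 mm thick, sliding stiffly: 0 (m) is fully raised, its top 20 mm above the slot point; 0.010 is fully home on a firm rubber stop, top at 10 mm. It starts between 0 and 0.004, takes about 6 N to move and stays where left. Rings on the spindle rest on it and drive it down when pressed.
- board: Light wooden chopping board, fixed, 210 mm (x) by 230 mm (y), 12 mm thick; origin at the centre of its underside. The parts lie flat on it.
- spacer: White plastic spacer ring, outside diameter 44 mm, bore 18 mm, 20 mm high; lies flat, origin at the centre of its underside, z along the bore.
- washer: Thick steel washer, outside diameter 44 mm, bore 18 mm, 8 mm high; lies flat, origin at the centre of its underside, z along the bore.
- bushing: Brass bushing, outside diameter 38 mm, bore 18 mm, 20 mm high; stands flat, origin at the centre of its underside, z along the bore.
- gasket: Black rubber gasket ring, outside diameter 48 mm, bore 32 mm, 10 mm high, lying on the board among the parts; not needed, leave it. Origin at the centre of its underside.
- cups: Stack of pink cups, 72 mm across and 150 mm tall, standing; origin at the centre of its underside. Leave it.
- pack: Clear closed pack of white dumplings, 130 x 180 x 45 mm, on the left; origin at the centre of its underside. Leave it.
- spoon: Steel spoon about 200 mm long, lying along its own x axis. Leave it.
Not all that is in view belongs to the job. Several things have the shape of the washer; the one meant has the colours described above.

How it is judged:
By the outcome, as a careful person would: the job done as asked, in the order asked, and still so for the second after the job is handed in, with the robot touching nothing.
It also fails if it takes over 72 s, if anything falls off the work surface, if the arm or the gripper's body presses on something with over 40 N, if the wrist force passes 120 N, or if a joint passes its speed limit or range.

## Working session

There is one attempt and no reset: what is moved stays moved. The work goes in short steps, Python scripts to look and compute and a shell command to move; the robot and the scene stay as the last step left them, time stands still between calls to the robot, and variables do not carry over. Pictures are saved under pics/ and viewed, at most 10 in all, crops included, and the job is handed in when it is done.

```bash
ls; mkdir -p pics
cat > h.py <<'E'
import numpy as np, cv2
from rig import robot, vision, job
def snap(n,f=None):
    c=vision.camera(n)
    if f: cv2.imwrite('pics/'+f,c['frame'][:,:,::-1])
    return c
def ray(c,rc):
    K=np.array(c['K']);p=cv2.undistortPoints(np.array([[[rc[1],rc[0]]]],float),K,np.array([c['k1'],0,0,0,0.]))[0,0] if True else 0
    T=np.array(c['cam_to_world']);return T[:3,3],T[:3,:3]@np.r_[p,1]
def at(c,rc,z):
    o,d=ray(c,rc);return o+d*(z-o[2])/d[2]
def proj(c,P):
    T=np.array(c['cam_to_world']);p=(np.array(P)-T[:3,3])@T[:3,:3];s=p[:2]/p[2]
    s=s*(1+c['k1']*(s@s));K=np.array(c['K']);return np.array([K[1,1]*s[1]+K[1,2],K[0,0]*s[0]+K[0,2]])
E
python3 - <<'E'
from h import *
o=robot.get_obs()
print({k:np.round(v,3) for k,v in o.items()})
a=snap('scene','s0.png')
c=snap('top','t0.png');print(c['cam_to_world'])
for l in ['foot','spacer','washer','bushing','gasket','board','seal']:
    for d in vision.outline_of('top',l)[:5]: print(l,round(d['conf'],2),np.round(d['point']),at(c,d['point'],.02).round(3),d['mask'].sum())
E
```

```text
pics
{'time': np.float64(0.0), 'q': array([-1.319,  0.528,  1.434,  0.   ,  1.181, -0.179]), 'joint_velocities': array([-0.001, -0.   , -0.   , -0.001,  0.001,  0.001]), 'joint_torque': array([-1.0000e-03, -4.4004e+01, -1.7660e+01,  6.3000e-02,  5.8000e-02,
       -0.0000e+00]), 'position': array([ 0.26 , -0.567,  0.23 ]), 'tool_rot': array([ 0.977,  0.213, -0.   , -0.001]), 'ft_force': array([-0.149,  0.597, -0.024]), 'moment': array([-0.008,  0.005,  0.002]), 'grip_force': np.float64(0.0), 'grip_width': np.float64(0.087)}
[[ 1.01132093e-02 -9.91112907e-01  1.32638340e-01  3.28698538e-01]
 [-9.99948801e-01 -1.00693632e-02  1.00133729e-03 -1.72270741e-02]
 [ 3.43145306e-04 -1.32641676e-01 -9.91163997e-01  1.03165915e+00]
 [ 0.00000000e+00  0.00000000e+00  0.00000000e+00  1.00000000e+00]]
foot 0.72 [180. 215.] [0.541 0.16  0.02 ] 2883
spacer 0.69 [183. 352.] [ 0.538 -0.206  0.02 ] 217
washer 0.54 [225. 345.] [ 0.425 -0.185  0.02 ] 174
washer 0.52 [232. 402.] [ 0.407 -0.334  0.02 ] 195
bushing 0.42 [206. 301.] [ 0.475 -0.069  0.02 ] 100
gasket 0.72 [156. 438.] [ 0.613 -0.438  0.02 ] 1241
gasket 0.48 [238. 432.] [ 0.394 -0.412  0.02 ] 528
board 0.79 [199. 329.] [ 0.494 -0.143  0.02 ] 5798
seal 0.49 [180. 216.] [0.542 0.158 0.02 ] 55
```

View pics/t0.png

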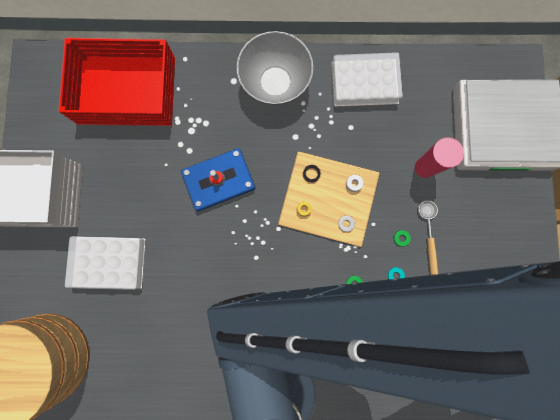

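View pics/s0.png

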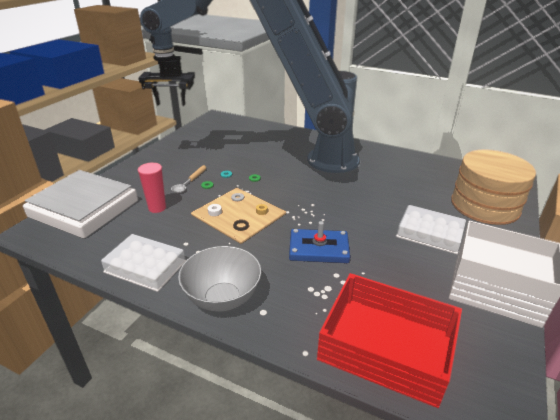

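The top view shows four rings on the board: black gasket (174,312), white spacer (183,355), brass bushing (209,304) and grey steel washer (224,347). The look-alikes lie off the board: green (238,402), cyan (275,397) and green (284,354). The grey steel ring at (224,347) fits "steel washer". I'll confirm that in an enlarged crop.

Run:
```python
from h import *
c=snap('top');f=c['frame'];s=snap('scene');g=s['frame']
A=cv2.resize(f[140:250,170:390],None,fx=3.6,fy=3.6,interpolation=cv2.INTER_CUBIC)
B=cv2.resize(g[175:275,190:360],None,fx=2,fy=2,interpolation=cv2.INTER_CUBIC)
C=np.zeros((600,792,3),np.uint8);C[:A.shape[0]]=A[:396];C[396:596,:340]=B
D=cv2.resize(g[205:265,285:355],None,fx=3.3,fy=3.3,interpolation=cv2.INTER_CUBIC);C[396:594,350:350+D.shape[1]]=D
cv2.imwrite('pics/z1.png',C[:,:,::-1])
hsv=cv2.cvtColor(f,cv2.COLOR_RGB2HSV)
# foot
m=cv2.inRange(hsv,(100,120,40),(125,255,255));m[:140]=0;m[215:]=0;m[:,:175]=0;m[:,262:]=0
r=cv2.minAreaRect(np.argwhere(m).astype(np.float32)[:,::-1]);b=cv2.boxPoints(r)
P=np.array([at(c,[y,x],.028) for x,y in b]);print('foot',P.round(4),P.mean(0).round(4))
n,L,st,ce=cv2.connectedComponentsWithStats(m);print(st)
for n_,l in [('spacer',(183,355)),('bushing',(209,304)),('washer',(224,347)),('gasket',(174,312))]:
    print(n_,f[l[0]-7:l[0]+8:1,l[1]-9:l[1]+10].astype(int).sum(2)[7]//3)
```

```text
foot [[0.5659 0.2546 0.028 ]
 [0.631  0.0975 0.028 ]
 [0.5181 0.0522 0.028 ]
 [0.4549 0.2075 0.028 ]] [0.5425 0.1529 0.028 ]
[[     0      0    560    420 232894]
 [   181    148     74     63   2306]]
spacer [150 214 232 231 232 208 137 134 133 132 123 114 186 231 232 231 224 196
 178]
bushing [181 146 138 171 174 161 136 127 128 127 127 118 128 159 170 167 173 181
 183]
washer [169 191 207 205 203 194 178 177 176 178 179 165 174 208 202 199 195 188
 188]
gasket [ 63  50  92 157 183 183 183 186 189 190 191 192 193 192 149  45  45 114
 170]
```

View pics/z1.png

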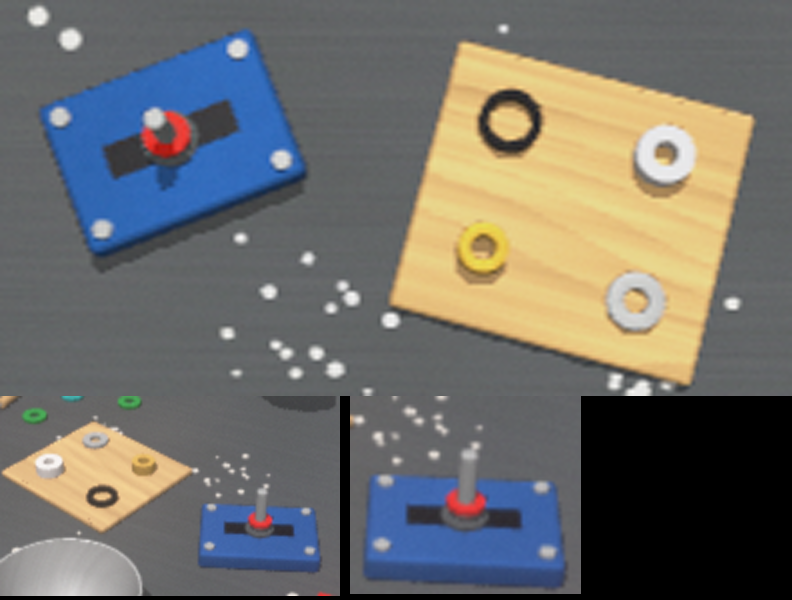

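The crop confirms it: the grey steel washer is at (224,347) px, the white spacer at (183,354.5), the brass bushing at (208,304) and the gasket at (174,311.5). The bright spindle tip is at about (173,213) in the top view.

```bash
cat >> h.py <<'E'
def go(x,y,z,phi=None,o=None):
    "phi: heading of tool x in world; prints handwheel fractions"
    o=o or robot.get_obs();q=o['tool_rot'];p0=2*np.arctan2(q[1],q[0])
    d=np.array([x,y,z])-o['position'];c,s=np.cos(p0),np.sin(p0)
    t=np.array([d[0]*c+d[1]*s,d[0]*s-d[1]*c,-d[2]]);w=0 if phi is None else (p0-phi+np.pi)%(2*np.pi)-np.pi
    print('phi0',round(p0,3),'rows',np.round(np.r_[t/.3,w/(2*np.pi)],4),'n>=',max(np.linalg.norm(t)/.0417,abs(np.degrees(w))/7.16).round(1))
def tri(cs,pxs):
    A=np.zeros((3,3));b=np.zeros(3)
    for c,p in zip(cs,pxs):
        o,d=ray(c,p);d=d/np.linalg.norm(d);M=np.eye(3)-np.outer(d,d);A+=M;b+=M@o
    return np.linalg.solve(A,b)
E
python3 - <<'E'
from h import *
c=snap('top');s=snap('scene')
f=lambda X,Y:((Y+.5)/3.6-.5+140,(X+.5)/3.6-.5+170)
D=lambda X,Y:((Y-396+.5)/3.3-.5+205,(X-350+.5)/3.3-.5+285)
B=np.array([at(c,f(*p),.030) for p in [(238,48),(60,117),(102,229),(281,160)]])
cen=B.mean(0);v=(B[1]-B[0]+B[2]-B[3]);yaw=np.arctan2(-v[0],v[1]);print('foot',cen.round(4),'yaw',yaw.round(3))
Bs=np.array([at(s,D(*p),.030) for p in [(385,480),(541,488),(547,552),(381,545)]]);print('foot scene',Bs.mean(0).round(4))
R=np.array([[np.cos(yaw),-np.sin(yaw)],[np.sin(yaw),np.cos(yaw)]])
for n,p in [('top',at(c,f(155,118),.096)),('scene',at(s,D(469,454),.096)),('tri',tri([c,s],[f(155,118),D(469,454)]))]:
    print(n,p.round(4),((p-cen)[:2]@R).round(4))
# refine ring tops by circle projection fit: grey-level edge score
g=cv2.GaussianBlur(cv2.cvtColor(c['frame'],cv2.COLOR_RGB2LAB).astype(float),(3,3),0.6)
from scipy.ndimage import map_coordinates as mc
from scipy.optimize import minimize
th=np.linspace(0,2*np.pi,72,endpoint=False)
for n,X,h,ro in [('spacer',(665,154),.032,.022),('washer',(636,302),.020,.022),('bushing',(483,246),.032,.019),('gasket',(510,122),.022,.024)]:
    p=at(c,f(*X),h)
    def samp(q,r): 
        uv=np.array([proj(c,[q[0]+r*np.cos(t),q[1]+r*np.sin(t),h]) for t in th]).T
        return np.array([mc(g[:,:,k],uv,order=1) for k in range(3)]).T
    def cost(q):
        mid=samp(q,(ro+(.016 if n=='gasket' else .009))/2);ins=samp(q,ro-.002);out=samp(q,ro+.003);return np.abs(ins-mid).sum()-np.abs(out-ins).sum()
    r=minimize(cost,p[:2],method='Nelder-Mead',options=dict(initial_simplex=p[:2]+np.array([[0,0],[.003,0],[0,.003]])))
    print(n,p.round(4),'fit',r.x.round(4))
go(0.538,-0.206,.15,-.3)
E
```

```text
foot [0.5451 0.1542 0.03  ] yaw 0.39
foot scene [0.5438 0.155  0.03  ]
top [0.5449 0.154  0.096 ] [-0.0003 -0.0001]
scene [0.5432 0.1556 0.096 ] [-0.0013  0.0021]
tri [0.5444 0.1549 0.0965] [-0.0004  0.0009]
spacer [ 0.5365 -0.2092  0.032 ] fit [ 0.5377 -0.2099]
washer [ 0.4284 -0.1886  0.02  ] fit [ 0.4308 -0.1905]
bushing [ 0.467  -0.0759  0.032 ] fit [ 0.4692 -0.0767]
gasket [ 0.5617 -0.0963  0.022 ] fit [ 0.5624 -0.0958]
phi0 0.43 rows [ 1.344  -0.712   0.2685  0.1161] n>= 11.1
```

```bash
python3 -m handwheel '[[0.67,-0.355,0.13,-0.125],[0.67,-0.355,0.13,-0.125],[0.67,-0.355,0.13,-0.125],[0.67,-0.355,0.13,-0.125],[0.67,-0.355,0.13,-0.125],[0.67,-0.355,0.13,-0.125],[0.67,-0.355,0.13,-0.125]]' 75
python3 - <<'E'
from h import *
go(.5377,-.2095,.10,2.0)
E
```

```text
time: 1.23
position: [0.4006, -0.3822, 0.1906]
tool_rot: [0.818, 0.575, 0.001, -0.002]
ft_force: [-0.9, -0.1, -0.0]
grip_width: 0.0652
grip_force: 0.0
phi0 1.225 rows [ 0.6963  0.235   0.302  -0.1233] n>= 6.2
```

```bash
python3 -m handwheel '[[0.696,0.235,0.302,-0.1233],[0.696,0.235,0.302,-0.1233],[0.696,0.235,0.302,-0.1233],[0.696,0.235,0.302,-0.1233],[0.696,0.235,0.302,-0.1233],[0.696,0.235,0.302,-0.1233],[0.696,0.235,0.302,-0.1233],[0.696,0.235,0.302,-0.1233],[0.696,0.235,0.302,-0.1233]]'
python3 - <<'E'
from h import *
go(.5377,-.2095,.0235,2.0)
E
```

```text
time: 1.98
position: [0.5376, -0.2168, 0.1012]
tool_rot: [0.545, 0.838, -0.0, 0.0]
ft_force: [-0.3, 0.2, -0.4]
grip_width: 0.0653
grip_force: 0.0
phi0 1.989 rows [ 0.0222  0.0101  0.2589 -0.0017] n>= 1.9
```

```bash
python3 -m handwheel '[[0,0,0.1,0],[0,0,0.2,0],[0,0,0.2,0],[0,0,0.2,0]]'
python3 - <<'E'
from h import *
go(.5377,-.2095,.0235,2.0)
E
```

```text
time: 2.32
position: [0.5361, -0.2173, 0.0405]
tool_rot: [0.546, 0.838, -0.0, -0.001]
ft_force: [-0.0, 0.1, 0.6]
grip_width: 0.0649
grip_force: 0.0
phi0 1.987 rows [ 0.0216  0.0154  0.0567 -0.0021] n>= 0.5
```

```bash
python3 -m handwheel '[[0.0216,0.0154,0.056,-0.002],[0.0216,0.0154,0.056,-0.002],[0.0216,0.0154,0.056,-0.002]]' && python3 -m handwheel '[[0,0,0,0],[0,0,0,0],[0,0,0,0],[0,0,0,0]]' 40 8
```

```text
time: 2.57
position: [0.5393, -0.2093, 0.0256]
tool_rot: [0.54, 0.842, -0.0, 0.001]
ft_force: [0.3, 0.0, -0.1]
grip_width: 0.0651
grip_force: 0.0
time: 2.9
position: [0.5395, -0.209, 0.025]
tool_rot: [0.539, 0.842, -0.0, 0.001]
ft_force: [-0.7, -0.4, 0.7]
grip_width: 0.0468
grip_force: 0.2
```

```bash
python3 -m handwheel '[[0,0,0,0],[0,0,0,0]]' && python3 -m handwheel '[[0,0,0,0],[0,0,0,0],[0,0,0,0.02],[0,0,0,0.04],[0,0,0,0.25],[0,0,0,0.25],[0,0,0,0.25],[0,0,0,0.25],[0,0,0,0.25],[0,0,0,0.25],[0,0,0,0.25],[0,0,0,0.25],[0,0,0,0.25],[0,0,0,0.25],[0,0,0,0.25],[0,0,0,0.25],[0,0,0,0.25],[0,0,0,0.25]]' 70 && python3 -m handwheel '[[0,0,0,0],[0,0,0,0],[0,0,0,0],[0,0,0,0],[0,0,0,0],[0,0,0,0]]' 40 30
python3 - <<'E'
from h import *
go(.5444,.1549,.16)
E
```

```text
time: 3.07
position: [0.5394, -0.2089, 0.0248]
tool_rot: [0.539, 0.842, -0.0, 0.0]
ft_force: [-1.1, -0.7, 3.8]
grip_width: 0.0432
grip_force: 8.0
time: 4.57
position: [0.5391, -0.2084, 0.0239]
tool_rot: [0.977, 0.215, -0.0, -0.0]
ft_force: [0.5, 0.2, 0.0]
grip_width: 0.061
grip_force: 0.0
time: 5.07
position: [0.5392, -0.2086, 0.0241]
tool_rot: [0.977, 0.214, 0.0, 0.0]
ft_force: [-0.1, 0.6, -0.8]
grip_width: 0.043
grip_force: 30.0
phi0 0.432 rows [ 0.5229 -1.0931 -0.4529  0.    ] n>= 9.3
```

```bash
python3 -m handwheel '[[0,0,-0.12,0],[0,0,-0.25,0],[0.1,-0.1,-0.38,0],[0.2,-0.4,-0.45,0],[0.26,-0.55,-0.45,0],[0.26,-0.55,-0.45,0],[0.26,-0.55,-0.45,0],[0.26,-0.55,-0.45,0],[0.26,-0.55,-0.45,0]]' && python3 -m handwheel '[[0.26,-0.54,0,0],[0.26,-0.54,0,0],[0.26,-0.54,0,0],[0.26,-0.54,0,0],[0.26,-0.54,0,0],[0.26,-0.54,0,0],[0.26,-0.54,0,0],[0.26,-0.54,0,0]]'
python3 - <<'E'
from h import *
go(.5444,.1549,.118)
E
```

```text
time: 5.82
position: [0.5407, -0.0243, 0.1596]
tool_rot: [0.976, 0.216, 0.0, 0.0]
ft_force: [0.4, -0.8, -1.4]
grip_width: 0.0433
grip_force: 30.0
time: 6.48
position: [0.5444, 0.1518, 0.1588]
tool_rot: [0.977, 0.213, -0.0, 0.0]
ft_force: [-0.8, -0.4, -0.6]
grip_width: 0.0433
grip_force: 30.0
phi0 0.43 rows [ 0.0044 -0.0092  0.1359  0.    ] n>= 1.0
```

```bash
python3 -m handwheel '[[0.0044,-0.0092,0.1,0],[0.0044,-0.0092,0.13,0],[0.0044,-0.0092,0.13,0],[0.0044,-0.0092,0.13,0]]'
python3 - <<'E'
from h import *
s=snap('scene');c=snap('top')
D=cv2.resize(s['frame'][180:265,280:365],None,fx=5,fy=5,interpolation=cv2.INTER_CUBIC)
E=cv2.resize(c['frame'][140:225,175:250],None,fx=5,fy=5,interpolation=cv2.INTER_CUBIC)
cv2.imwrite('pics/z2.png',np.hstack([D,E])[:,:,::-1])
p=robot.get_obs()['position'];print(p.round(4),proj(s,[p[0],p[1],p[2]-.0121]),proj(s,[p[0],p[1],.096]))
go(.5444,.1549,.107)
E
```

```text
time: 6.82
position: [0.5437, 0.1553, 0.1196]
tool_rot: [0.977, 0.213, -0.001, -0.0]
ft_force: [0.0, -0.3, -1.1]
grip_width: 0.044
grip_force: 30.0
[0.5448 0.156  0.1208] [218.86509716 320.9129858 ] [222.568276   320.62398129]
phi0 0.431 rows [-0.0027  0.0027  0.0461  0.    ] n>= 0.3
```

View pics/z2.png

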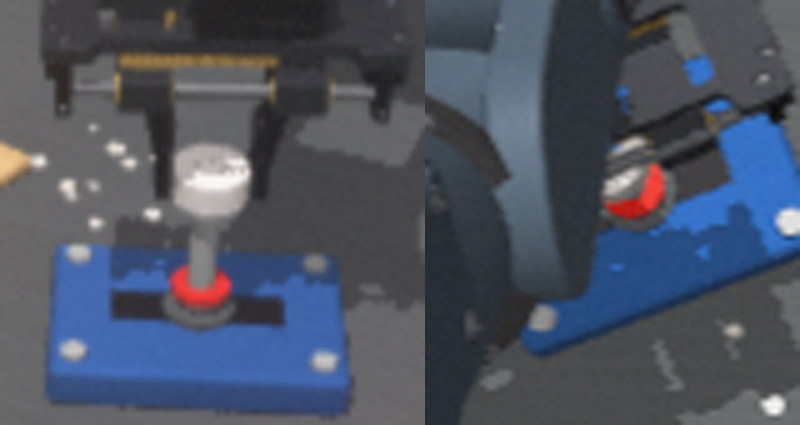

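The ring hangs over the spindle. It looks about 1 px to the right of it in the scene view (ring centre at x≈212/5, spindle at x≈205/5), so I'll measure that sub-pixel.

Run:
```python
from h import *
s=snap('scene');f=s['frame'].astype(int).sum(2)//3
for r in range(211,236): print(r,f[r,311:334])
P=np.mean([robot.get_obs()['position'] for _ in range(1)],0);print(P)
for d in [(0,0,0),(.002,0,0),(0,.002,0)]:
    print(proj(s,np.array([.5444,.1549,.096])+d),proj(s,np.array([.5444,.1549,.07])+d))
```

```text
211 [ 65  41  49  87 159 173 172 173 172 173 168 173 204 200 230 197 229 182
 131  59  42  40  38]
212 [ 55  40  47  92 167 173 174 173 160 173 176 183 191 189 213 196 238 235
 223  93  45  40  40]
213 [ 50  41  49  90 167 174 174 175 172 177 182 184 185 175 172 187 206 207
 193  84  45  42  42]
214 [ 48  41  49  83 155 172 177 195 232 212 190 194 191 192 234 239 240 239
 224  97  46  41  44]
215 [ 50  40  49  83 133 161 188 237 244 241 239 240 240 239 244 245 245 240
 195  89  48  41  47]
216 [ 50  41  54  84 130 148 193 239 244 244 244 245 245 244 244 243 233 198
 152  69  44  39  52]
217 [ 51  42  52  94 155 167 182 200 210 225 231 237 238 234 224 206 185 162
 135  65  45  42  50]
218 [ 55  48  60 104 163 173 178 184 188 197 198 202 203 199 190 180 170 153
 122  60  47  43  52]
219 [ 74  71  77 107 159 174 179 183 185 188 187 188 187 184 182 175 163 149
 114  60  51  47  61]
220 [101 100  99 106 141 168 180 182 182 187 186 185 184 181 176 172 161 140
  94  71  66  60  67]
221 [124 107 103 104 115 142 176 176 181 185 183 183 181 179 172 166 156 110
  77  70  71  71  68]
222 [205 12
[... 877 characters left out ...]
0]
231 [ 81  84  80  80  81  82  91 124 132 136 129 116  88  81  80  79  78  76
  77  76  77  78  76]
232 [ 83 101  84  81  81  84  94 123 132 135 128 117  86  81  80  78  79  78
  77  80  79  78  76]
233 [ 83  91  82  82  92 102 108 126 133 132 128 114  86  83  80  79  78  79
  79  77  78  80  78]
234 [ 92 105  87  94 111 118 114 127 132 134 128 115  90  86  82  79  79  77
  79  79  77  79  79]
235 [113 113  98 107 119 121 119 127 132 132 126 113  95  90  90  81  77  79
  80  79  80  79  80]
[0.54488358 0.1562193  0.12106656]
[222.39314371 320.31538763] [229.81778711 319.73941469]
[222.77082435 320.05373381] [230.2001529  319.48022995]
[222.58185656 320.98296624] [230.00849552 320.39840633]
```

Relative to the spindle, the ring sits about 2.4 mm along the slot towards +y. The grasp bias suggests it is also about 1.5 mm short in foot x. I'll correct both and feel downward.

```bash
python3 -m handwheel '[[0.005,0.008,0.01,0],[0.005,0.008,0.03,0],[0.005,0.008,0.03,0]]' && python3 -m handwheel '[[0,0,0.005,0],[0,0,0.01,0],[0,0,0.01,0]]' && python3 -m handwheel '[[0,0,0.004,0],[0,0,0.004,0]]'
```

```text
time: 7.22
position: [0.5462, 0.1551, 0.1106]
tool_rot: [0.977, 0.214, -0.0, -0.0]
ft_force: [0.1, -0.0, -0.8]
grip_width: 0.0436
grip_force: 30.0
time: 7.47
position: [0.5462, 0.1553, 0.1078]
tool_rot: [0.977, 0.214, -0.0, -0.0]
ft_force: [-0.2, 0.7, -0.8]
grip_width: 0.0437
grip_force: 30.0
time: 7.63
position: [0.5464, 0.1553, 0.1068]
tool_rot: [0.977, 0.214, -0.0, -0.0]
ft_force: [-0.3, -0.1, -0.7]
grip_width: 0.0434
grip_force: 30.0
```

```bash
python3 -m handwheel '[[0,0,0.004,0],[0,0,0.004,0]]' && python3 -m handwheel '[[0,0,0.004,0],[0,0,0.004,0]]' | sed -n '2p;4p'
```

```text
time: 7.8
position: [0.5464, 0.1552, 0.1056]
tool_rot: [0.977, 0.214, -0.0, -0.0]
ft_force: [0.3, 0.8, -0.9]
grip_width: 0.0434
grip_force: 30.0
position: [0.5464, 0.1552, 0.1044]
ft_force: [0.4, -0.7, -1.0]
```

```bash
for i in 1; do python3 -m handwheel '[[0,0,0.004,0],[0,0,0.008,0],[0,0,0.008,0]]'| sed -n '2p;4p'; done;  python3 -m handwheel '[[0,0,0.004,0],[0,0,0.008,0],[0,0,0.008,0]]'| sed -n '2p;4p'; python3 -m handwheel '[[0,0,0.004,0],[0,0,0.008,0],[0,0,0.008,0]]'| sed -n '2p;4p'
```

```text
position: [0.5463, 0.1552, 0.1019]
ft_force: [0.3, 0.3, -0.4]
position: [0.5463, 0.1552, 0.0995]
ft_force: [-1.2, -0.4, 0.1]
position: [0.5463, 0.1552, 0.0971]
ft_force: [0.3, -0.5, -1.3]
```

```bash
python3 -m handwheel '[[0,0,0.02,0],[0,0,0.04,0],[0,0,0.06,0],[0,0,0.06,0]]'| sed -n '2p;4p';python3 -m handwheel '[[0,0,0.02,0],[0,0,0.03,0],[0,0,0.04,0],[0,0,0.04,0]]'| sed -n '2p;4p'
```

```text
position: [0.5454, 0.1551, 0.0777]
ft_force: [-0.6, 0.1, -0.7]
position: [0.546, 0.1552, 0.0666]
ft_force: [0.1, -0.2, 0.1]
```

```bash
python3 -m handwheel '[[0,0,0.005,0],[0,0,0.01,0],[0,0,0.01,0]]'| sed -n '2p;4p';python3 -m handwheel '[[0,0,0.005,0],[0,0,0.01,0],[0,0,0.01,0]]'| sed -n '2p;4p'
```

```text
position: [0.5464, 0.1552, 0.0642]
ft_force: [-0.3, -0.2, -0.2]
position: [0.5463, 0.1552, 0.0612]
ft_force: [-0.1, 0.1, -0.5]
```

```bash
python3 -m handwheel '[[0,0,0.005,0],[0,0,0.01,0],[0,0,0.01,0]]'| sed -n '2p;4p';python3 -m handwheel '[[0,0,0.004,0],[0,0,0.008,0],[0,0,0.008,0]]'| sed -n '2p;4p'
```

```text
position: [0.5466, 0.1553, 0.0587]
ft_force: [-0.9, 0.2, 2.8]
position: [0.5466, 0.1552, 0.0565]
ft_force: [-1.4, -0.2, 5.2]
```

```bash
python3 -m handwheel '[[0,0,0,0],[0,0,0,0],[0,0,0,0],[0,0,-0.05,0],[0,0,-0.15,0],[0,0,-0.3,0],[0,0,-0.33,0],[0,0,-0.33,0]]' 70
python3 - <<'E'
from h import *
go(.432,-.189,.155,2.0)
E
```

```text
time: 11.05
position: [0.5493, 0.1556, 0.1587]
tool_rot: [0.977, 0.214, 0.004, 0.001]
ft_force: [0.5, 0.5, 0.5]
grip_width: 0.0606
grip_force: 0.0
phi0 0.432 rows [-0.8359  0.8794  0.0125 -0.2496] n>= 12.5
```

```bash
python3 -m handwheel '[[-0.1,0.1,0,0],[-0.836,0.88,0.012,-0.25],[-0.836,0.88,0.012,-0.25],[-0.836,0.88,0.012,-0.25],[-0.836,0.88,0.012,-0.25],[-0.836,0.88,0.012,-0.25],[-0.836,0.88,0.012,-0.25],[-0.836,0.88,0.012,-0.25],[-0.836,0.88,0.012,-0.25],[-0.836,0.88,0.012,-0.25],[-0.836,0.88,0.012,-0.25],[-0.836,0.88,0.12,-0.25],[-0.836,0.88,0.24,-0.25],[-0.836,0.88,0.32,-0.25],[-0.836,0.88,0.32,-0.25],[-0.836,0.88,0.32,-0.25],[-0.836,0.88,0.32,-0.25]]'
python3 - <<'E'
from h import *
go(.432,-.189,.0215,2.0)
c=snap('top','t3.png')
E
```

```text
time: 12.47
position: [0.4285, -0.1891, 0.0579]
tool_rot: [0.54, 0.841, 0.0, -0.001]
ft_force: [0.9, -0.7, 0.2]
grip_width: 0.061
grip_force: 0.0
phi0 2.0 rows [-0.0047  0.0107  0.1214  0.    ] n>= 0.9
```

```bash
python3 -m handwheel '[[-0.0047,0.0107,0.06,0],[-0.0047,0.0107,0.11,0],[-0.0047,0.0107,0.118,0],[-0.0047,0.0107,0.118,0]]' && python3 -m handwheel '[[0,0,0,0],[0,0,0,0],[0,0,0,0],[0,0,0,0],[0,0,0,0]]' 40 8
```

```text
time: 12.85
position: [0.4325, -0.1892, 0.0235]
tool_rot: [0.54, 0.842, 0.0, -0.0]
ft_force: [-0.2, 0.7, 0.1]
grip_width: 0.061
grip_force: 0.0
time: 13.27
position: [0.4329, -0.1897, 0.0242]
tool_rot: [0.539, 0.842, -0.0, 0.001]
ft_force: [-0.5, -0.2, 4.2]
grip_width: 0.0431
grip_force: 8.0
```

```bash
python3 -m handwheel '[[0,0,0,0],[0,0,0,0],[0,0,0,0.02],[0,0,0,0.04],[0,0,0,0.25],[0,0,0,0.25],[0,0,0,0.25],[0,0,0,0.25],[0,0,0,0.25],[0,0,0,0.25],[0,0,0,0.25],[0,0,0,0.25],[0,0,0.005,0.25],[0,0,0.005,0.25],[0,0,0.005,0.25],[0,0,0.005,0.25],[0,0,0.005,0.25],[0,0,0.005,0.25]]' 70 && python3 -m handwheel '[[0,0,0,0],[0,0,0,0],[0,0,0,0],[0,0,0,0],[0,0,0,0],[0,0,0,0]]' 40 30
python3 - <<'E'
from h import *
go(.5464,.1552,.165)
E
```

```text
time: 14.77
position: [0.4325, -0.1894, 0.022]
tool_rot: [0.977, 0.215, -0.0, -0.0]
ft_force: [0.3, -0.3, 0.2]
grip_width: 0.0609
grip_force: 0.0
time: 15.27
position: [0.4325, -0.1893, 0.022]
tool_rot: [0.977, 0.214, -0.0, -0.0]
ft_force: [0.0, -0.3, 0.2]
grip_width: 0.0421
grip_force: 30.0
phi0 0.432 rows [ 0.8255 -0.8841 -0.4765  0.    ] n>= 9.4
```

```bash
python3 -m handwheel '[[0,0,-0.12,0],[0,0,-0.25,0],[0.1,-0.1,-0.38,0],[0.8255,-0.884,-0.4765,0],[0.8255,-0.884,-0.4765,0],[0.8255,-0.884,-0.4765,0],[0.8255,-0.884,-0.4765,0],[0.8255,-0.884,-0.4765,0],[0.8255,-0.884,-0.4765,0],[0.8255,-0.884,-0.4765,0],[0.8255,-0.884,-0.4765,0],[0.8255,-0.884,-0.4765,0],[0.8255,-0.884,-0.4765,0],[0.8255,-0.884,-0.4765,0],[0.8255,-0.884,-0.4,0],[0.8255,-0.884,-0.33,0],[0.8255,-0.884,-0.33,0],[0.8255,-0.884,-0.33,0]]'
python3 - <<'E'
from h import *
go(.5464,.1552,.109)
s=snap('scene');f=s['frame'].astype(int).sum(2)//3
D=cv2.resize(s['frame'][180:265,280:365],None,fx=5,fy=5,interpolation=cv2.INTER_CUBIC)
cv2.imwrite('pics/z3.png',D[:,:,::-1])
E
```

```text
time: 16.77
position: [0.545, 0.1532, 0.1199]
tool_rot: [0.977, 0.213, -0.002, -0.0]
ft_force: [0.2, -0.0, -0.5]
grip_width: 0.0418
grip_force: 30.0
phi0 0.429 rows [ 0.007  -0.0041  0.0365  0.    ] n>= 0.3
```

View pics/z3.png

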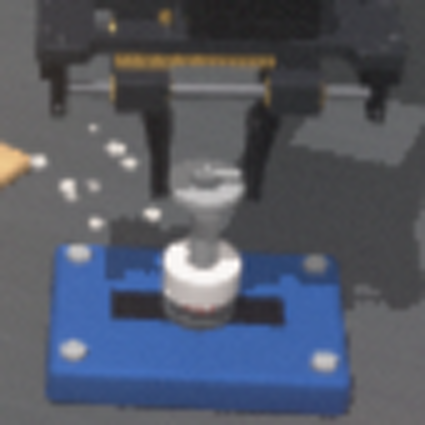

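The spacer sits on the seal, and the washer is held level above the spindle tip (208,180 in the crop). I'll settle at that height, then feel down.

```bash
python3 -m handwheel '[[0,0,0.02,0],[0,0,0.02,0],[0,0,0.02,0],[0,0,0.02,0]]'
python3 - <<'E'
from h import *
go(.5464,.1552,.109)
E
```

```text
time: 17.15
position: [0.5469, 0.155, 0.1156]
tool_rot: [0.977, 0.214, 0.001, 0.0]
ft_force: [-1.0, -0.2, 0.1]
grip_width: 0.0421
grip_force: 30.0
phi0 0.432 rows [-0.0013 -0.0014  0.0221  0.    ] n>= 0.2
```

```bash
python3 -m handwheel '[[-0.0013,0,0.01,0],[-0.0013,0,0.022,0],[-0.0013,0,0.022,0]]'| sed -n '2p;4p';python3 -m handwheel '[[0,0,0.005,0],[0,0,0.01,0],[0,0,0.01,0]]'| sed -n '2p;4p';python3 -m handwheel '[[0,0,0.004,0],[0,0,0.004,0]]'| sed -n '2p;4p'
```

```text
position: [0.5457, 0.1549, 0.1079]
ft_force: [0.4, -0.6, -0.4]
position: [0.546, 0.1549, 0.1051]
ft_force: [-0.4, 0.7, -0.1]
position: [0.5462, 0.1549, 0.1041]
ft_force: [0.3, 0.0, -0.1]
```

```bash
python3 -m handwheel '[[0,0,0.004,0],[0,0,0.004,0]]'| sed -n '2p;4p';python3 -m handwheel '[[0,0,0.004,0],[0,0,0.004,0]]'| sed -n '2p;4p'
```

```text
position: [0.5461, 0.1549, 0.1029]
ft_force: [-0.2, 0.7, -0.4]
position: [0.5461, 0.1549, 0.1017]
ft_force: [0.8, -0.3, -0.2]
```

```bash
python3 -m handwheel '[[0,0,0.005,0],[0,0,0.01,0],[0,0,0.015,0],[0,0,0.015,0]]'| sed -n '2p;4p';python3 -m handwheel '[[0,0,0.02,0],[0,0,0.04,0],[0,0,0.06,0],[0,0,0.06,0],[0,0,0.06,0]]'| sed -n '2p;4p'
```

```text
position: [0.5459, 0.1548, 0.0969]
ft_force: [-0.5, 0.9, -1.0]
position: [0.5457, 0.1548, 0.0786]
ft_force: [-0.0, 0.3, -0.8]
```

```bash
python3 -m handwheel '[[0,0,0.003,0],[0,0,0.006,0],[0,0,0.006,0]]'| sed -n '2p;4p';python3 -m handwheel '[[0,0,0.003,0],[0,0,0.006,0],[0,0,0.006,0]]'| sed -n '2p;4p'
```

```text
position: [0.5463, 0.1549, 0.0776]
ft_force: [-0.1, 1.3, 0.1]
position: [0.5462, 0.1549, 0.0757]
ft_force: [0.3, -0.8, -1.5]
```

Next: one more millimetre, release, rise, and go to the bushing.

```bash
python3 -m handwheel '[[0,0,0.004,0],[0,0,0.004,0]]'| sed -n '2p;4p';python3 -m handwheel '[[0,0,0,0],[0,0,0,0],[0,0,0,0],[0,0,-0.05,0],[0,0,-0.15,0],[0,0,-0.25,0],[0,0,-0.27,0],[0,0,-0.27,0]]' 70
python3 - <<'E'
from h import *
go(.4706,-.0753,.155,2.0)
E
```

```text
position: [0.5463, 0.1549, 0.0745]
ft_force: [0.1, -0.3, -0.1]
time: 20.23
position: [0.5481, 0.1551, 0.1582]
tool_rot: [0.977, 0.214, 0.003, 0.0]
ft_force: [0.3, 1.2, -1.4]
grip_width: 0.0607
grip_force: 0.0
phi0 0.432 rows [-0.556   0.5894  0.0105 -0.2496] n>= 12.5
```

```bash
python3 -m handwheel '[[-0.1,0.1,0,0],[-0.556,0.589,0.01,-0.25],[-0.556,0.589,0.01,-0.25],[-0.556,0.589,0.01,-0.25],[-0.556,0.589,0.01,-0.25],[-0.556,0.589,0.01,-0.25],[-0.556,0.589,0.01,-0.25],[-0.556,0.589,0.01,-0.25],[-0.556,0.589,0.01,-0.25],[-0.556,0.589,0.01,-0.25],[-0.556,0.589,0.01,-0.25],[-0.556,0.589,0.12,-0.25],[-0.556,0.589,0.24,-0.25],[-0.556,0.589,0.32,-0.25],[-0.556,0.589,0.32,-0.25],[-0.556,0.589,0.32,-0.25],[-0.556,0.589,0.32,-0.25]]'
python3 - <<'E'
from h import *
go(.4706,-.0753,.025,2.0)
c=snap('scene');D=cv2.resize(c['frame'][180:265,235:365],None,fx=5,fy=5,interpolation=cv2.INTER_CUBIC)
cv2.imwrite('pics/z4.png',D[:,:,::-1])
E
```

```text
time: 21.65
position: [0.4687, -0.0754, 0.0598]
tool_rot: [0.54, 0.841, -0.0, -0.0]
ft_force: [-0.4, 0.5, 0.1]
grip_width: 0.0607
grip_force: 0.0
phi0 2.0 rows [-0.0023  0.0058  0.1159 -0.    ] n>= 0.8
```

View pics/z4.png

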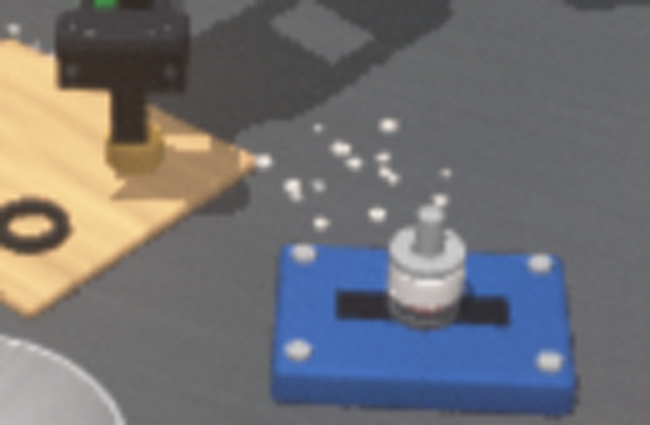

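The spacer and washer are stacked on the spindle (428,250 in the crop), and the gripper straddles the bushing (133,150). Next I'll centre it and grip it.

```bash
python3 -m handwheel '[[-0.0023,0.0058,0.06,0],[-0.0023,0.0058,0.11,0],[-0.0023,0.0058,0.118,0],[-0.0023,0.0058,0.118,0]]' && python3 -m handwheel '[[0,0,0,0],[0,0,0,0],[0,0,0,0],[0,0,0,0],[0,0,0,0],[0,0,0,0]]' 35 8 && python3 -m handwheel '[[0,0,0,0],[0,0,0,0],[0,0,0,0],[0,0,0,0.02],[0,0,0,0.04],[0,0,0,0.25],[0,0,0,0.25],[0,0,0,0.25],[0,0,0,0.25],[0,0,0,0.25],[0,0,0,0.25],[0,0,0,0.25],[0,0,0,0.25],[0,0,0,0.25],[0,0,0,0.25],[0,0,0,0.25],[0,0,0,0.25],[0,0,0,0.25],[0,0,0,0.25]]' 70 && python3 -m handwheel '[[0,0,0,0],[0,0,0,0],[0,0,0,0],[0,0,0,0],[0,0,0,0],[0,0,0,0],[0,0,0,0]]' 35 45
python3 - <<'E'
from h import *
go(.5462,.1550,.165)
E
```

```text
time: 22.03
position: [0.4708, -0.0754, 0.0248]
tool_rot: [0.54, 0.842, 0.0, 0.0]
ft_force: [-0.4, 0.3, 0.2]
grip_width: 0.0608
grip_force: 0.0
time: 22.53
position: [0.4704, -0.0753, 0.0246]
tool_rot: [0.539, 0.842, -0.0, 0.0]
ft_force: [-1.4, -0.2, 5.9]
grip_width: 0.0362
grip_force: 8.0
time: 24.12
position: [0.4705, -0.0753, 0.0241]
tool_rot: [0.977, 0.215, -0.0, -0.0]
ft_force: [-0.1, -0.6, -0.1]
grip_width: 0.0607
grip_force: 0.0
time: 24.7
position: [0.4705, -0.0753, 0.0242]
tool_rot: [0.977, 0.214, -0.0, -0.0]
ft_force: [0.0, 0.5, 0.6]
grip_width: 0.0362
grip_force: 45.0
phi0 0.432 rows [ 0.5504 -0.5915 -0.4695  0.    ] n>= 6.7
```

Bushing bottom is 12.2 mm below the TCP, so entry is at TCP 0.108.

```bash
python3 -m handwheel '[[0,0,-0.12,0],[0,0,-0.25,0],[0.1,-0.1,-0.38,0],[0.5504,-0.5915,-0.4695,0],[0.5504,-0.5915,-0.4695,0],[0.5504,-0.5915,-0.4695,0],[0.5504,-0.5915,-0.4695,0],[0.5504,-0.5915,-0.4695,0],[0.5504,-0.5915,-0.4695,0],[0.5504,-0.5915,-0.4695,0],[0.5504,-0.5915,-0.4695,0],[0.5504,-0.5915,-0.4,0],[0.5504,-0.5915,-0.33,0],[0.5504,-0.5915,-0.32,0],[0.5504,-0.5915,-0.32,0],[0.5504,-0.5915,-0.32,0],[0.5504,-0.5915,-0.32,0],[0.5504,-0.5915,-0.32,0]]'
python3 - <<'E'
from h import *
go(.5462,.1550,.109)
E
```

```text
time: 26.2
position: [0.547, 0.1546, 0.1212]
tool_rot: [0.977, 0.214, 0.001, 0.0]
ft_force: [0.4, 0.5, 0.1]
grip_width: 0.0361
grip_force: 45.0
phi0 0.431 rows [-0.0019 -0.0025  0.0408  0.    ] n>= 0.3
```

```bash
python3 -m handwheel '[[-0.0019,0,0.02,0],[-0.0019,0,0.036,0],[-0.0019,0,0.036,0]]'| sed -n '2p;4p';python3 -m handwheel '[[0,0,0.004,0],[0,0,0.008,0],[0,0,0.008,0]]'| sed -n '2p;4p';python3 -m handwheel '[[0,0,0.004,0],[0,0,0.004,0]]'| sed -n '2p;4p'
```

```text
position: [0.545, 0.1547, 0.1086]
ft_force: [-0.7, 0.2, -0.7]
position: [0.5456, 0.1548, 0.1067]
ft_force: [-0.8, 0.7, -0.8]
position: [0.5457, 0.1548, 0.1056]
ft_force: [0.0, 0.0, -0.9]
```

```bash
python3 -m handwheel '[[0,0,0.004,0],[0,0,0.004,0]]'| sed -n '2p;4p';python3 -m handwheel '[[0,0,0.004,0],[0,0,0.004,0]]'| sed -n '2p;4p'
```

```text
position: [0.5457, 0.1547, 0.1044]
ft_force: [-0.4, 0.3, -0.3]
position: [0.5456, 0.1547, 0.1032]
ft_force: [0.1, 0.0, -1.1]
```

```bash
python3 -m handwheel '[[0,0,0.005,0],[0,0,0.01,0],[0,0,0.015,0],[0,0,0.015,0]]'| sed -n '2p;4p';python3 -m handwheel '[[0,0,0.015,0],[0,0,0.03,0],[0,0,0.037,0],[0,0,0.037,0],[0,0,0.037,0]]'| sed -n '2p;4p'
```

```text
position: [0.5455, 0.1547, 0.0985]
ft_force: [0.2, 0.9, -0.5]
position: [0.5455, 0.1547, 0.0874]
ft_force: [-0.1, 0.3, -1.4]
```

```bash
python3 -m handwheel '[[0,0,0.003,0],[0,0,0.006,0],[0,0,0.006,0]]'| sed -n '2p;4p';python3 -m handwheel '[[0,0,0.003,0],[0,0,0.006,0],[0,0,0.006,0]]'| sed -n '2p;4p'
```

```text
position: [0.5457, 0.1547, 0.0859]
ft_force: [0.9, 0.5, -0.9]
position: [0.5459, 0.1548, 0.0843]
ft_force: [-0.1, -0.6, 1.2]
```

```bash
python3 -m handwheel '[[0,0,0.003,0],[0,0,0.005,0],[0,0,0.005,0]]'| sed -n '2p;4p';python3 -m handwheel '[[0,0,0.003,0],[0,0,0.005,0],[0,0,0.005,0]]'| sed -n '2p;4p'
```

```text
position: [0.5459, 0.1548, 0.083]
ft_force: [-0.6, 0.2, 4.0]
position: [0.5459, 0.1548, 0.0812]
ft_force: [-1.1, 0.7, 4.4]
```

```bash
python3 -m handwheel '[[0,0,0.002,0],[0,0,0.004,0],[0,0,0.004,0]]'| sed -n '2p;4p';python3 -m handwheel '[[0,0,0.002,0],[0,0,0.003,0],[0,0,0.003,0]]'| sed -n '2p;4p'
```

```text
position: [0.5459, 0.1547, 0.0799]
ft_force: [-0.3, 0.7, 3.7]
position: [0.5459, 0.1547, 0.079]
ft_force: [0.1, 0.4, 3.0]
```

```bash
python3 -m handwheel '[[0,0,0.001,0],[0,0,0.002,0],[0,0,0.002,0]]'| sed -n '2p;4p'
```

```text
position: [0.5459, 0.1547, 0.0784]
ft_force: [-0.5, 0.6, 3.4]
```

```bash
python3 -m handwheel '[[0,0,0.001,0],[0,0,0.002,0],[0,0,0.002,0]]'| sed -n '2p;4p'
```

```text
position: [0.5459, 0.1547, 0.0781]
ft_force: [-0.4, -0.2, 4.8]
```

```bash
python3 -m handwheel '[[0,0,0.001,0],[0,0,0.0015,0],[0,0,0.0015,0]]'| sed -n '2p;4p'
```

```text
position: [0.5459, 0.1548, 0.0781]
ft_force: [-0.6, 0.2, 8.5]
```

```bash
python3 -m handwheel '[[0,0,0.001,0],[0,0,0.0015,0],[0,0,0.0015,0]]'| sed -n '2p;4p'
```

```text
position: [0.5459, 0.1548, 0.078]
ft_force: [-1.8, -0.2, 10.5]
```

```bash
python3 -m handwheel '[[0,0,0.001,0],[0,0,0.0015,0],[0,0,0.0015,0]]'| sed -n '2p;4p'
```

```text
position: [0.546, 0.1548, 0.078]
ft_force: [-2.5, -0.5, 13.5]
```

```bash
python3 -m handwheel '[[0,0,0.001,0],[0,0,0.001,0],[0,0,0.001,0]]'| sed -n '2p;4p'
```

```text
position: [0.546, 0.1548, 0.078]
ft_force: [-2.7, 1.4, 15.9]
```

The TCP has stopped moving and the force keeps rising, so the seal is home. Next: unload, release, retreat, check.

```bash
python3 -m handwheel '[[0,0,-0.004,0],[0,0,-0.004,0]]'| sed -n '2p;4p'; python3 -m handwheel '[[0,0,0,0],[0,0,0,0],[0,0,0,0],[0,0,0,0],[0,0,-0.05,0],[0,0,-0.15,0],[0,0,-0.3,0],[0,0,-0.4,0],[-0.3,0.3,-0.4,0],[-0.3,0.6,-0.4,0],[-0.3,0.6,-0.4,0],[-0.3,0.6,-0.4,0],[-0.3,0.6,-0.4,0],[-0.3,0.6,-0.4,0],[-0.3,0.6,-0.4,0],[-0.3,0.6,-0.4,0]]' 70
python3 - <<'E'
from h import *
s=snap('scene');c=snap('top')
D=cv2.resize(s['frame'][180:265,280:365],None,fx=5,fy=5,interpolation=cv2.INTER_CUBIC)
E=cv2.resize(c['frame'][140:225,175:250],None,fx=5,fy=5,interpolation=cv2.INTER_CUBIC)
cv2.imwrite('pics/z5.png',np.hstack([D,E])[:,:,::-1])
E
```

```text
position: [0.5459, 0.1547, 0.0781]
ft_force: [-1.6, 0.6, 9.7]
time: 32.45
position: [0.5387, -0.0461, 0.1969]
tool_rot: [0.977, 0.214, -0.001, -0.001]
ft_force: [0.3, -1.2, -0.7]
grip_width: 0.0611
grip_force: 0.0
```

View pics/z5.png

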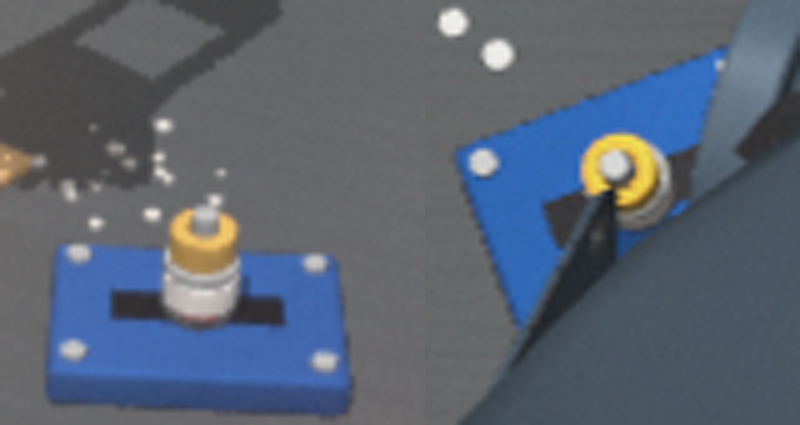

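The stack is in place: spacer, washer and bushing on the spindle, with the seal low and the tip about 10 mm proud (204,220 in the crop). Handing in.

```bash
python3 -c "
from rig import job
print(job.hand_in())"
```

```text
the job is handed in; nothing more can be done
None
```

The spacer, steel washer and bushing are threaded on the spindle in that order, and the seal is pressed down onto its stop with the highest measured press force about 16 N. The gripper is open and clear, and the job was handed in at about 32 s; no verdict came back.

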